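# Clamp the mini router in the desk stand with the fine knob

## Robot

A 7-joint arm with a two-finger parallel gripper is mounted at the origin on the work surface. World frame = base frame: x ahead of the robot, y to its left, z up, the work surface at z = 0. Lengths are in m, angles in rad, forces in N, time in s.
With the tool pointing down it reaches from about 0.375 to 0.925 m from the base axis. Payload 3.1 kg.
Tool frame: the origin (TCP) lies between the finger pads; the fingertips stand 19 mm ahead of it and the grasp point (between the pads) is the TCP; z points along the fingers, y is the line along which they close (so a half turn about z gives the same grasp; the last joint's range is limited). The gripper opens to 85 mm and grips with 20 to 120 N. Pads are 22 mm wide; open, the fingers measure 114 mm over their backs; the gripper's body (76 mm by 85 mm) begins 54 mm behind the grasp point. The pads swing forward as they close: fully open they stand 13 mm farther back than shut.
Start: joints at [1.19, 0.383, 0.044, 1.598, -0.018, 1.161, -0.05], TCP at [0.181, -0.624, 0.25] pointing down, gripper open.
Joint ranges: [-2.61, 2.61], [-0.41, 2.15], [-1.48, 1.57], [0, 2.5], [-1.57, 4.71], [0.05, 1.97], [-2.85, 2.85]. Speed limits (rad/s): [2.79, 2.79, 3.14, 3.14, 3.14, 3.14, 3.14].

## Interface

Orientations are given as a unit quaternion [x, y, z, w].
In Python, from bench import move_ptp, movel, move_j, move_gripper, pause, inverse_kinematics, read_camera, camera_params, MotionError, sign_off, look_for, tip_of, read_time_s, read_qpos, read_joint_vel, read_effort, read_eef_pos, read_tcp_rot, read_ft_force, read_ft_torque, read_finger_gap, read_grasp_force gives the robot as it stands. Calls block until the motion is done:
- move_ptp(position, orientation): joint-space move of the TCP to a pose.
- movel(position, orientation=None, speed=0.15): straight line of the TCP; orientation=None keeps the orientation; speed is the mean speed in m/s.
- move_j(angles): joint-space move.
- move_gripper(opening, effort=None): finger opening in m; effort is the grip in N (None keeps the last); returns when the fingers have stopped.
- pause(seconds).
- inverse_kinematics(position, orientation): joint angles nearest the present ones, or None.
- read_camera(name): name is "scene" or "top" or "wrist"; returns the picture (420x560x3 uint8, red, green, blue); there is no depth.
- camera_params(name): a dict with "K" (3x3 intrinsics, pixels), "camera_from_world" (4x4, takes a point from world to camera coordinates). Camera axes: x right, y down, z forward; pixel columns grow to the right and rows downward; lengths in m; the calibration is good to about 2 mm. The wrist camera is an equidistant fisheye: a pixel r from the principal point sees the ray r / f radians off the axis. A picture is of the moment at which its call begins: read the wrist's pose just before it. camera_params takes no time and is no camera call; for the wrist camera it gives the pose at the moment of the call.
A pose or a line that the arm cannot do raises MotionError and nothing moves.
- sign_off(): hands the job in; it is judged then, once.
Trained networks look in the newest picture that a camera, given by its name, has taken for a name from the list of things; names that differ only in an ending like _2 or _b are one class to them, and where a whole thing is asked for, a point or a joint stands for the part that bears it (a point fixed in the world has none). Each returns a list of dicts, best first, with "confidence" (0 to 1); they miss things now and then, are a little off and sometimes report something else, mostly with a low value. They report only what shows in the picture. A call takes as long as a camera call. They do not tell look-alikes from the thing itself.
- look_for(camera, name): "at" ([column, row] in pixels, amid what is visible of it).
- tip_of(camera, name): "at" ([column, row] in pixels: a listed point, or the origin of a listed thing).
Readings, each from a call of its own:
- read_time_s(): time.
- read_qpos(): joint angles.
- read_joint_vel(): joint speeds.
- read_effort(): joint torques, N m.
- read_eef_pos(): TCP position.
- read_tcp_rot(): TCP orientation.
- read_ft_force(): force on the tool from outside, world axes, zero at the start.
- read_ft_torque(): the same for the moment, N m.
- read_finger_gap(): finger opening in m.
- read_grasp_force(): force on a finger pad.
Only numpy, scipy, OpenCV 4.12 (cv2) and the standard library are available. Lean on these libraries where they do the work, as an engineer would, in place of code of your own. Each camera call takes 0.05 s, during which the arm holds its last target. There are 200 camera calls.

## Task

Stand the small white router upright in the open slot of the desk stand, then turn only the small inner knob clockwise until the orange jaw holds the router snugly against the black back rest, with about 8 or 9 newtons of squeeze and never a hard squeeze. Leave the wide black outer collar under the knob exactly as it is set, leave the mug, mouse and phone alone, and let go of everything.

Things in the scene. Friction and masses are not known exactly. Their poses are not given: they have to be found in the camera images.
- router_mid (a point): Centre of the small white router: a rigid box 90 mm long (its x), 36 mm thick (its y), 100 mm tall (its z, up), about 0.2 kg, red sockets on one narrow end. It starts upright on the desk; this point is 50 mm above its underside. Grip it across its 36 mm thickness near the top. Either way round is fine in the stand.
- router: The same router; origin at the centre of its underside.
- slot (a point): Middle of the stand's slot, on its floor (top of the 6 mm base plate). x runs along the slot (the router's 90 mm length goes along x), y across from the orange pad to the black back rest, z up. The pad's face starts at y = -24 mm; the rest's face is somewhere in y = +24 to +34 mm, each time different and not reported. Pad and rest are 70 mm long and reach 42 mm above the floor. Ends are open.
- inner_grip (a point): Point on the axis of the small inner knob (metal, six-sided, 28 mm across flats, red line on top along x; flats face its x and every 60 degrees on), 10 mm below its top, 24 mm above the outer collar's top, 88 mm above the desk, at slot y = -115 mm. Clockwise seen from above drives the jaw to the rest, 20 mm per radian.
- inner (a joint): Angle of the inner knob, rad: 0 at the start (jaw open), grows clockwise seen from above, at most 1.5. The router is just touched on both sides somewhere from 0.6 to 1.1, depending on the rest. Turning takes 0.30 N m of friction plus 0.020 N m per newton of squeeze (8 to 9 N: 0.17 N m more). Standing still, friction may act either way: compare readings after like moves. It stays as left.
- collar_mark (a point): Orange mark on the upper rim of the wide black outer collar (52 mm across, 14 mm thick, directly beneath the inner knob and coaxial with it), 24 mm from the axis. The collar turns very easily if touched and must stay as set.
- pad: Orange sprung pad of the moving jaw, 70 x 8 x 38 mm; origin at the lower middle of the face that presses on the router, 4 mm above the slot floor. It moves along the slot's +y. Pushing the loose router over the floor takes 1 to 2 N; once the router meets the rest, the pad gives 1 mm for each 4 N.
- stand: The whole stand: aluminium base plate 130 x 235 x 6 mm, with a grey gear housing (80 x 75 mm, top 50 mm above the desk) under the two knobs and a grey end block behind the back rest. Origin on the desk; the slot's middle is at y = +55 mm and the knob axis at y = -60 mm in its frame.
- mug: Blue mug, 80 mm across, 92 mm tall: a bystander; origin at the centre of its underside.
- mouse: Black computer mouse, 108 x 62 x 34 mm: a bystander; origin at the centre of its underside.
- phone: Black phone lying flat, 150 x 73 x 9 mm: a bystander; origin at the centre of its underside.
Mind the look-alikes: they are no part of the job. Several things look just like the router: the one meant starts farthest from the robot's base.

How it is judged:
By the outcome, as a careful person would: the job done as asked, in the order asked, and still so for the second after the job is handed in, with the robot touching nothing.
It also fails if it takes over 58 s, if anything falls off the work surface, if the arm or the gripper's body presses on something with over 40 N, if the wrist force passes 120 N, or if a joint passes its speed limit or range.

## Working session

There is one attempt and no reset: what is moved stays moved. The work goes in short steps, each a Python script; the robot and the scene stay as the last script left them, time stands still between calls to the robot, and variables do not carry over. Pictures are saved under pics/ and viewed, at most 10 in all, crops included, and the job is handed in when it is done.

```bash
ls; mkdir -p pics; python3 - <<'E'
from bench import *
import cv2,numpy as np
for c in ("scene","top"):
    im=read_camera(c); cv2.imwrite(f"pics/{c}0.png",im[:,:,::-1])
    print(c,camera_params(c))
    for n in ("router_mid","slot","inner_grip","collar_mark","pad","stand"):
        print(n,[( np.round(d["at"],1).tolist(),round(d["confidence"],2)) for d in tip_of(c,n)[:5]])
print(read_time_s(),read_eef_pos(),read_tcp_rot(),read_ft_force())
E
```

```text
pics
scene {'K': array([[393.31416402,   0.        , 280.99980744],
       [  0.        , 393.31416402, 213.32306729],
       [  0.        ,   0.        ,   1.        ]]), 'camera_from_world': array([[-0.5279665 ,  0.84903648,  0.01970887,  0.25173612],
       [ 0.51455024,  0.3382591 , -0.78792057, -0.198733  ],
       [-0.67564001, -0.40585446, -0.6154614 ,  1.3222381 ],
       [ 0.        ,  0.        ,  0.        ,  1.        ]])}
router_mid [([253.0, 182.8], 0.98), ([207.3, 195.5], 0.86), ([250.5, 151.3], 0.7), ([218.9, 161.2], 0.64)]
slot [([315.7, 250.4], 0.77)]
inner_grip [([272.2, 213.4], 0.71)]
collar_mark [([266.6, 222.2], 0.54), ([307.7, 242.1], 0.41)]
pad [([306.1, 243.8], 0.49)]
stand []
top {'K': array([[542.84159321,   0.        , 279.00539182],
       [  0.        , 542.84159321, 213.40404047],
       [  0.        ,   0.        ,   1.        ]]), 'camera_from_world': array([[-2.29787141e-02, -9.99610279e-01,  1.58514431e-02,
        -7.52519429e-04],
       [-9.92097085e-01,  2.08439530e-02, -1.23729155e-01,
         5.18008525e-01],
       [ 1.23350529e-01, -1.85693074e-02, -9.92189411e-01,
         1.24112238e+00],
       [ 0.00000000e+00,  0.00000000e+00,  0.00000000e+00,
         1.00000000e+00]])}
router_mid [([400.1, 276.2], 0.73), ([395.0, 332.9], 0.64), ([365.8, 218.9], 0.58)]
slot [([226.6, 225.9], 0.88), ([275.1, 217.0], 0.5)]
inner_grip [([428.3, 168.0], 0.42)]
collar_mark [([272.3, 205.0], 0.61)]
pad [([234.1, 224.0], 0.69)]
stand [([248.5, 223.3], 0.66), ([106.4, 238.5], 0.66)]
0.7 [ 0.1814183  -0.62416938  0.25030101] [ 9.90014304e-01  1.40966938e-01  6.56290691e-06 -3.55005151e-06] [-0.13838569  0.10184837 -0.17987106]
```

View pics/scene0.png

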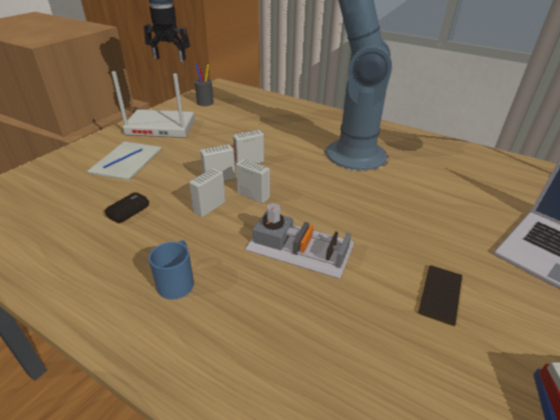

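View pics/top0.png

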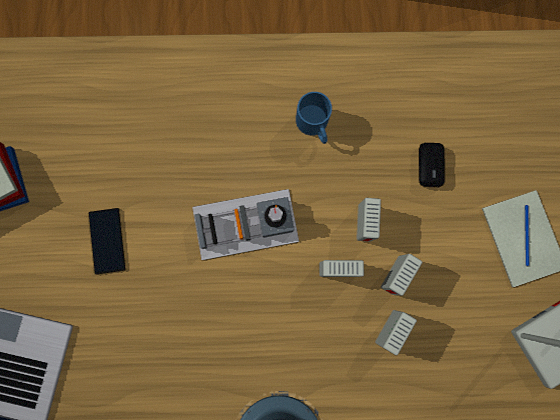

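```bash
cat > h.py <<'E'
from bench import *
import numpy as np, cv2
from scipy.spatial.transform import Rotation as R
def ray(cam,px,P=None):
    P=P or camera_params(cam); K=P["K"]; T=P["camera_from_world"]
    a=np.array([(px[0]-K[0,2])/K[0,0],(px[1]-K[1,2])/K[1,1]])
    if cam=="wrist":
        t=np.linalg.norm(a); d=np.r_[a/t*np.sin(t),np.cos(t)]
    else: d=np.r_[a,1]
    return -T[:3,:3].T@T[:3,3], T[:3,:3].T@d
def onz(cam,px,z,P=None):
    o,d=ray(cam,px,P); return (o+d*(z-o[2])/d[2])
def quat(yaw):  # tool down, tool y-axis along direction yaw (world)
    y=np.array([np.cos(yaw),np.sin(yaw),0]); z=np.array([0,0,-1.]); x=np.cross(y,z)
    return R.from_matrix(np.c_[x,y,z]).as_quat()
def q7(yaw,p):
    q=inverse_kinematics(p,quat(yaw)); return None if q is None else np.round(q,2)
E
python3 - <<'E'
from h import *
f=lambda *a:np.round(onz(*a),3)
print("routers top",[f("top",p,.1) for p in ((371,218),(342,268),(406,272),(401,331))])
print("mid",f("top",(365.8,218.9),.05),f("scene",(207.3,195.5),.05))
print("slot",f("top",(226.6,225.9),.006),f("scene",(315.7,250.4),.006))
print("inner",f("top",(275,214),.098),f("scene",(272.2,213.4),.088))
c=[f("top",p,.006) for p in ((194,207),(289,190),(298,241),(202,260))];print("plate",c)
r=[f("top",p,.1) for p in ((366,199),(381,199),(379,240),(360,238))];print(r)
print(R.from_quat(read_tcp_rot()).as_matrix()[:,1])
p=f("top",(371,218),.1); 
for a in range(-180,180,30):
    print(a,q7(np.radians(a),[p[0],p[1],.25]), q7(np.radians(a),[.47,.0,.13]))
E
```

```text
routers top [array([ 0.495, -0.215,  0.1  ]), array([ 0.386, -0.146,  0.1  ]), array([ 0.374, -0.287,  0.1  ]), array([ 0.247, -0.27 ,  0.1  ])]
mid [ 0.499 -0.212  0.05 ] [ 0.509 -0.209  0.05 ]
slot [0.494 0.113 0.006] [0.496 0.109 0.006]
inner [ 0.509 -0.002  0.098] [0.521 0.001 0.088]
plate [array([0.541, 0.19 , 0.006]), array([ 0.577, -0.038,  0.006]), array([ 0.454, -0.056,  0.006]), array([0.414, 0.172, 0.006])]
[array([ 0.538, -0.206,  0.1  ]), array([ 0.537, -0.239,  0.1  ]), array([ 0.445, -0.231,  0.1  ]), array([ 0.451, -0.189,  0.1  ])]
[ 2.79118570e-01 -9.60256645e-01 -5.17889776e-06]
-180 [ 0.43  0.18 -0.11  1.86  0.02  1.1  -2.83] [-1.2   0.64  1.39  2.16 -0.77  1.   -2.52]
-150 [ 0.48  0.18 -0.16  1.86  0.03  1.1  -2.31] [ 0.37  0.24 -0.49  2.1   0.15  0.83 -2.84]
-120 [ 0.52  0.19 -0.21  1.86  0.04  1.1  -1.8 ] [ 0.43  0.25 -0.56  2.1   0.18  0.84 -2.33]
-90 [ 0.57  0.19 -0.26  1.85  0.05  1.11 -1.28] [ 0.48  0.26 -0.62  2.1   0.2   0.84 -1.83]
-60 [ 0.6   0.19 -0.3   1.85  0.06  1.11 -0.77] [ 0.53  0.27 -0.67  2.1   0.22  0.85 -1.32]
-30 [ 0.67  0.2  -0.38  1.85  0.08  1.11 -0.26] [ 0.56  0.28 -0.71  2.09  0.24  0.85 -0.81]
0 [ 0.74  0.21 -0.46  1.84  0.1   1.11  0.25] [ 0.59  0.29 -0.74  2.09  0.26  0.85 -0.3 ]
30 [ 0.77  0.21 -0.49  1.84  0.11  1.11  0.76] [ 0.62  0.29 -0.78  2.09  0.27  0.86  0.21]
60 [ 0.81  0.22 -0.54  1.84  0.12  1.11  1.28] [ 0.65  0.31 -0.82  2.09  0.29  0.86  0.71]
90 [ 0.86  0.23 -0.59  1.84  0.14  1.12  1.79] [ 0.73  0.33 -0.91  2.09  0.34  0.87  1.2 ]
120 [ 1.35  0.44 -1.23  1.82  0.44  1.2   2.07] [ 0.98  0.5  -1.23  2.08  0.59  0.97  1.52]
150 [ 1.35  0.44 -1.23  1.82  0.44  1.2   2.6 ] [ 0.98  0.5  -1.23  2.08  0.59  0.97  2.05]
```

```bash
python3 - <<'E'
from h import *
move_ptp([.495,-.214,.24],quat(np.radians(-98)))
P=camera_params("wrist"); im=read_camera("wrist"); cv2.imwrite("pics/w1.png",im[:,:,::-1])
print(P, tip_of("wrist","router_mid"))
for d in tip_of("wrist","router_mid"): print(onz("wrist",d["at"],.05,P))
print(read_eef_pos(),read_time_s())
E
```

```text
{'K': array([[325.1922621 ,   0.        , 281.34248758],
       [  0.        , 325.1922621 , 209.79189991],
       [  0.        ,   0.        ,   1.        ]]), 'camera_from_world': array([[-1.41237761e-01, -9.89975457e-01,  6.99885844e-04,
        -1.42813491e-01],
       [-9.36598217e-01,  1.33851481e-01,  3.23832612e-01,
         4.50817648e-01],
       [-3.20680018e-01,  4.50818812e-02, -9.46114131e-01,
         5.39401517e-01],
       [ 0.00000000e+00,  0.00000000e+00,  0.00000000e+00,
         1.00000000e+00]])} [{'at': [234.8, 286.5], 'confidence': 0.87}, {'at': [341.0, 364.8], 'confidence': 0.87}, {'at': [357.2, 285.5], 'confidence': 0.66}]
[ 0.384216   -0.14528488  0.05      ]
[ 0.23537905 -0.26012076  0.05      ]
[ 0.3644269  -0.28483908  0.05      ]
[ 0.49461388 -0.21531091  0.23995065] 2.725
```

View pics/w1.png

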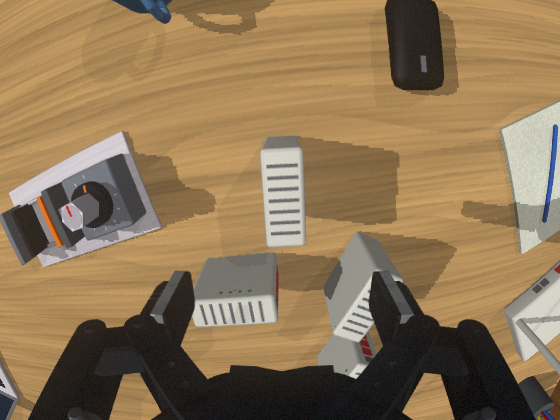

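```bash
python3 - <<'E'
from h import *
f=lambda p,z:onz("wrist",p,z)[:2]
c=np.array([f(p,.1) for p in ((262,149),(301,149),(304,245),(267,246))])
print(c.round(4),c.mean(0)); u=(c[0]+c[1]-c[2]-c[3])/2; print(np.linalg.norm(u),np.degrees(np.arctan2(u[1],u[0])), np.linalg.norm(c[0]-c[1]))
print("knob",f((75,213),.098)); l=f((67,207),.098)-f((83,218),.098); print(l)
s=np.array([f(p,.006) for p in ((122,131),(161,229),(44,266),(10,193))]); print(s.round(4))
print(np.degrees(np.arctan2(*(s[0]-s[1])[::-1])),np.degrees(np.arctan2(*(s[2]-s[1])[::-1])))
for a in tip_of("wrist","inner_grip")+tip_of("wrist","stand"): print(a,f(a["at"],.088),f(a["at"],0))
E
```

```text
[[ 0.5397 -0.205 ]
 [ 0.5352 -0.2365]
 [ 0.4495 -0.2286]
 [ 0.4533 -0.1956]] [ 0.49441889 -0.21642439]
0.08648723583548554 -5.736466067654274 0.03188328111415666
knob [ 0.51081157 -0.00669315]
[0.01419682 0.0167595 ]
[[ 0.5782 -0.0354]
 [ 0.4497 -0.0563]
 [ 0.4142  0.1712]
 [ 0.5379  0.1921]]
9.229804175863238 98.88661913427288
{'at': [77.7, 215.8], 'confidence': 0.81} [ 5.04885833e-01 -4.53627585e-04] [0.48249234 0.0711707 ]
{'at': [84.7, 201.5], 'confidence': 0.81} [ 0.51845752 -0.01546732] [0.50038547 0.05137642]
{'at': [409.1, 47.1], 'confidence': 0.42} [ 0.61402091 -0.34320025] [ 0.62637775 -0.38071188]
```

```bash
python3 - <<'E'
from h import *
q=quat(np.radians(-96))
move_ptp([.4945,-.2164,.16],q); movel([.4945,-.2164,.08],q,speed=.1)
move_gripper(.03,30); print(read_finger_gap(),read_grasp_force(),read_eef_pos(),read_ft_force())
movel([.4945,-.2164,.24],speed=.2)
q=quat(np.radians(-80.9)); move_ptp([.41,.07,.25],q)
print(read_ft_force(),read_finger_gap(),read_eef_pos(),read_time_s())
P=camera_params("wrist"); im=read_camera("wrist"); cv2.imwrite("pics/w2.png",im[:,:,::-1])
np.savez("w2.npz",**P)
for n,z in (("inner_grip",.088),("slot",.006),("pad",.01),("collar_mark",.064),("stand",0)):
  for a in tip_of("wrist",n)[:2]: print(n,a,onz("wrist",a["at"],z,P))
E
```

```text
0.03567441003094338 35.12417793273926 [ 0.49476133 -0.21658857  0.08045598] [-1.23034551 -0.19725059  2.34237184]
[ 0.30534122 -0.45668914 -1.49515363] 0.03560431165843129 [0.41088158 0.06823987 0.25006675] 6.8
inner_grip {'at': [376.9, 100.1], 'confidence': 0.78} [ 0.50931479 -0.00085093  0.088     ]
slot {'at': [254.6, 97.8], 'confidence': 0.76} [0.49225843 0.11255081 0.006     ]
pad {'at': [278.0, 100.6], 'confidence': 0.83} [0.4928722  0.08623113 0.01      ]
collar_mark {'at': [377.4, 78.9], 'confidence': 0.78} [ 0.53149124 -0.00458997  0.064     ]
stand {'at': [304.3, 98.2], 'confidence': 0.96} [0.50046786 0.0574122  0.        ]
```

View pics/w2.png

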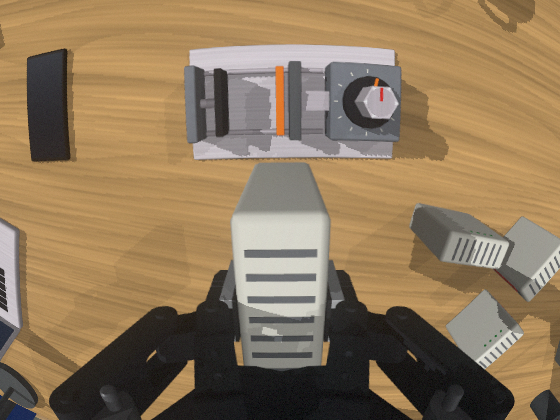

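```bash
python3 - <<'E'
from h import *
P=dict(np.load("w2.npz")); s=np.array([.4925,.1122]); y=np.array([np.cos(np.radians(98.9)),np.sin(np.radians(98.9))]); x=np.array([y[1],-y[0]])
for p in ((228,103),(275,103)): print([(onz("wrist",p,.048,P)[:2]-s)@a for a in (x,y)])
t=s+.002*y; q=quat(np.radians(-81.1))
move_ptp([*t,.2],q); movel([*t,.10],q,speed=.12)
f0=read_ft_force(); movel([*t,.0875],q,speed=.04); print(read_eef_pos(),f0,read_ft_force(),read_ft_torque())
for z in (.0868,.0861):
    if read_ft_force()[2]-f0[2]>1: break
    movel([*t,z],q,speed=.03); print(z,read_ft_force())
move_gripper(.06); print(read_finger_gap(),read_ft_force())
movel([*t,.2],q,speed=.2)
c=s-.115*y-np.array([.09,0]); move_ptp([*(s-.05*y-.1*x),.25],q)
P=camera_params("wrist"); im=read_camera("wrist"); cv2.imwrite("pics/w3.png",im[:,:,::-1])
np.savez("w3.npz",**P)
for n,z in (("inner_grip",.088),("router_mid",.056),("collar_mark",.064)):
  for a in tip_of("wrist",n)[:2]: print(n,a,onz("wrist",a["at"],z,P))
print(read_time_s())
E
```

```text
[np.float64(-0.005379813959269639), np.float64(0.023671639434006343)]
[np.float64(-0.006299958872323111), np.float64(-0.02312059088322739)]
[0.4919193  0.11413127 0.08718623] [ 0.23653882  0.67854968 -2.09616246] [-0.2999421   1.27761485 -2.93090348] [ 0.01084486 -0.00147473 -0.00138735]
0.0868 [-0.32873645  0.38390375 -2.211637  ]
0.0861 [-0.64897863  0.28904346  0.30521569]
0.0596959604755632 [0.36673351 0.57861632 0.07792567]
inner_grip {'at': [356.2, 83.1], 'confidence': 0.72} [ 0.50940286 -0.00088849  0.088     ]
router_mid {'at': [473.4, 325.1], 'confidence': 0.98} [ 0.24179407 -0.25709875  0.056     ]
router_mid {'at': [445.4, 219.9], 'confidence': 0.65} [ 0.38990152 -0.14323146  0.056     ]
collar_mark {'at': [358.7, 63.0], 'confidence': 0.68} [ 0.53167999 -0.00522526  0.064     ]
collar_mark {'at': [234.0, 84.3], 'confidence': 0.39} [0.49173567 0.10715687 0.064     ]
11.3833
```

View pics/w3.png

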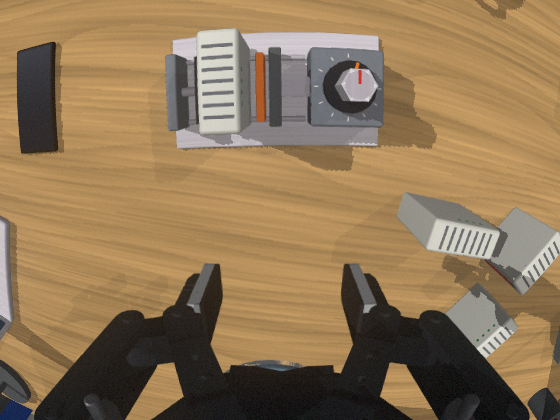

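```bash
cat > k.py <<'E'
from h import *
k=[.5094,-.0009]; Y0=np.radians(8.9); Z=.0925
def turn(a,w=.35):
    n=read_time_s(); movel([*k,Z],quat(Y0-a),speed=.05)
    pause(.1)
    R_=R.from_quat(read_tcp_rot()).as_matrix()[:,1]
    ang=Y0-np.arctan2(R_[1],R_[0]); t=np.array(read_ft_torque()); f=np.array(read_ft_force())
    print(f"cmd {a:.3f} got {ang:.3f} tz {t[2]:.3f} f {f.round(1)} gap {read_finger_gap()*1e3:.2f} t {read_time_s():.2f}")
    return t[2]
E
python3 - <<'E'
from k import *
q=quat(Y0)
move_ptp([*k,.2],q); movel([*k,.115],q,speed=.12); print(read_ft_torque(),read_ft_force())
movel([*k,Z],q,speed=.06); print(read_qpos().round(2) if hasattr(read_qpos(),'round') else read_qpos())
move_gripper(.02,80); print(read_finger_gap(),read_grasp_force(),read_ft_force(),read_ft_torque(),read_eef_pos(),read_time_s())
for a in (.06,.12,.18): turn(a)
im=read_camera("wrist"); cv2.imwrite("pics/w4.png",im[:,:,::-1])
E
```

```text
[ 0.03405816 -0.00652783 -0.01429159] [ 0.90029757  0.15492361 -0.1480745 ]
[ 0.38  0.38 -0.52  2.03  0.26  0.79 -0.14]
0.02638162187715223 79.2465151520446 [-1.4632614  -0.48238974  3.87460852] [-0.01183024  0.24739337  0.19343387] [ 0.50971691 -0.00087008  0.09309259] 14.5333
cmd 0.060 got 0.061 tz -0.328 f [-1.6  0.4  5. ] gap 26.24 t 14.88
cmd 0.120 got 0.121 tz -0.296 f [-1.3  0.5  6. ] gap 26.39 t 15.23
cmd 0.180 got 0.180 tz -0.269 f [-0.6  0.2  4.5] gap 26.59 t 15.58
```

View pics/w4.png

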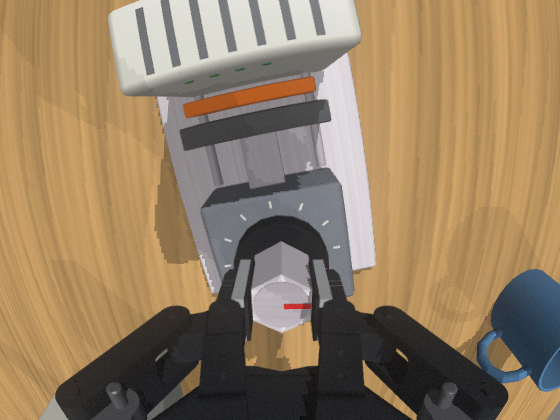

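```bash
python3 - <<'E'
from k import *
for a in np.arange(.24,.61,.04):
    if turn(a)<-.42: break
E
```

```text
cmd 0.240 got 0.239 tz -0.280 f [-1.   0.3  5.5] gap 26.28 t 15.98
cmd 0.280 got 0.278 tz -0.126 f [-1.  -0.3  4.3] gap 26.27 t 16.33
cmd 0.320 got 0.318 tz -0.114 f [-0.1 -0.2  5.4] gap 26.21 t 16.68
cmd 0.360 got 0.358 tz -0.152 f [-0.7  0.8  5.5] gap 26.05 t 17.03
cmd 0.400 got 0.398 tz -0.060 f [-0.2  0.4  5.5] gap 26.38 t 17.38
cmd 0.440 got 0.438 tz -0.102 f [ 1.  -0.9  5.1] gap 26.33 t 17.73
cmd 0.480 got 0.478 tz -0.065 f [0.7 0.1 4.2] gap 26.23 t 18.08
cmd 0.520 got 0.518 tz -0.068 f [ 1.3 -0.5  4.7] gap 26.31 t 18.43
cmd 0.560 got 0.558 tz -0.073 f [ 0.4 -0.2  4.7] gap 26.60 t 18.78
cmd 0.600 got 0.598 tz -0.059 f [ 2.  -0.4  5.1] gap 26.47 t 19.13
```

```bash
python3 - <<'E'
from k import *
for a in np.arange(.64,1.1,.04):
    if turn(a)<-.16: break
E
```

```text
cmd 0.640 got 0.638 tz -0.156 f [ 1.6 -1.6  4.4] gap 26.27 t 19.48
cmd 0.680 got 0.678 tz -0.048 f [2.7 0.2 5.5] gap 26.21 t 19.83
cmd 0.720 got 0.718 tz -0.005 f [ 3.2 -0.8  4.6] gap 26.42 t 20.18
cmd 0.760 got 0.759 tz 0.016 f [ 3.7 -0.8  5.8] gap 26.54 t 20.53
cmd 0.800 got 0.799 tz -0.074 f [ 5.2 -1.5  5.4] gap 26.62 t 20.88
cmd 0.840 got 0.839 tz -0.128 f [ 5.  -1.7  5.2] gap 26.00 t 21.23
cmd 0.880 got 0.879 tz -0.029 f [ 5.9 -1.7  6.5] gap 26.78 t 21.58
cmd 0.920 got 0.919 tz -0.090 f [ 5.8 -2.   4.6] gap 26.38 t 21.93
cmd 0.960 got 0.959 tz 0.008 f [ 4.7 -1.8  4.4] gap 26.51 t 22.28
cmd 1.000 got 0.998 tz 0.089 f [ 4.3 -2.8  3.7] gap 26.64 t 22.63
cmd 1.040 got 1.038 tz 0.132 f [ 5.7 -1.3  4. ] gap 26.41 t 22.98
cmd 1.080 got 1.078 tz 0.205 f [ 5.9 -3.   3.5] gap 26.46 t 23.33
```

```bash
cat >> k.py <<'E'
def step(a,w=.02):
    movel([*k,Z],quat(Y0-a),speed=.05)
    t0=read_ft_torque()[2]; pause(w); t1=read_ft_torque()[2]
    print(f"{a:.3f} {t0:.3f} {t1:.3f} t {read_time_s():.2f}"); return t1
E
python3 - <<'E'
from k import *
for a in (1.06,.98,.88): step(a)
for a in np.arange(.89,1.0601,.01): step(a)
E
```

```text
1.060 0.185 0.195 t 23.60
0.980 0.475 0.497 t 23.87
0.880 0.330 0.303 t 24.13
0.890 0.175 0.193 t 24.40
0.900 0.196 0.225 t 24.67
0.910 0.225 0.275 t 24.93
0.920 0.249 0.251 t 25.20
0.930 0.246 0.285 t 25.47
0.940 0.339 0.274 t 25.73
0.950 0.326 0.342 t 26.00
0.960 0.349 0.348 t 26.27
0.970 0.292 0.403 t 26.53
0.980 0.334 0.431 t 26.80
0.990 0.359 0.350 t 27.07
1.000 0.353 0.406 t 27.33
1.010 0.405 0.374 t 27.60
1.020 0.492 0.440 t 27.87
1.030 0.447 0.464 t 28.13
1.040 0.459 0.416 t 28.40
1.050 0.487 0.441 t 28.67
1.060 0.518 0.486 t 28.93
```

```bash
python3 - <<'E'
from k import *
for a in (.9,.75,.6): step(a)
b=[step(a) for a in np.arange(.61,.7501,.01)]
print(np.mean(b[-8:]),np.std(b[-8:]))
for a in (.85,.93): step(a)
for a in np.arange(.94,1.0301,.01): step(a)
E
```

```text
0.900 0.390 0.335 t 29.26
0.750 0.237 0.328 t 29.57
0.600 0.314 0.310 t 29.89
0.610 0.225 0.180 t 30.16
0.620 0.188 0.225 t 30.43
0.630 0.244 0.150 t 30.69
0.640 0.241 0.159 t 30.96
0.650 0.243 0.164 t 31.23
0.660 0.220 0.215 t 31.49
0.670 0.227 0.197 t 31.76
0.680 0.224 0.186 t 32.02
0.690 0.184 0.195 t 32.29
0.700 0.194 0.200 t 32.56
0.710 0.205 0.247 t 32.83
0.720 0.148 0.235 t 33.09
0.730 0.195 0.221 t 33.36
0.740 0.198 0.226 t 33.62
0.750 0.217 0.219 t 33.89
0.2161930274017786 0.01965181804094303
0.850 -0.295 -0.304 t 34.16
0.930 -0.213 -0.198 t 34.42
0.940 0.235 0.240 t 34.69
0.950 0.311 0.297 t 34.96
0.960 0.353 0.324 t 35.23
0.970 0.355 0.350 t 35.49
0.980 0.359 0.346 t 35.76
0.990 0.374 0.393 t 36.02
1.000 0.387 0.368 t 36.29
1.010 0.405 0.415 t 36.56
1.020 0.420 0.458 t 36.83
1.030 0.446 0.427 t 37.09
```

```bash
python3 - <<'E'
from k import *
for a in (.98,.92): step(a)
for a in np.arange(.93,1.0001,.01): step(a)
move_gripper(.065); print(read_finger_gap(),read_ft_force())
q=read_tcp_rot(); movel([*k,.2],q,speed=.15)
move_ptp([.42,.03,.27],quat(np.radians(-81)))
im=read_camera("wrist"); cv2.imwrite("pics/w5.png",im[:,:,::-1])
for n,z in (("inner_grip",.088),("router_mid",.056),("collar_mark",.064)):
  for a in tip_of("wrist",n)[:3]: print(n,a,onz("wrist",a["at"],z))
print(read_time_s())
E
```

```text
0.980 0.429 0.391 t 37.36
0.920 0.362 0.368 t 37.62
0.930 0.314 0.255 t 37.89
0.940 0.300 0.319 t 38.16
0.950 0.324 0.256 t 38.42
0.960 0.342 0.321 t 38.69
0.970 0.317 0.321 t 38.96
0.980 0.325 0.392 t 39.23
0.990 0.417 0.355 t 39.49
1.000 0.271 0.381 t 39.76
0.06502025090102281 [-0.54348753 -0.45249103 -0.43516286]
inner_grip {'at': [329.5, 105.5], 'confidence': 0.77} [ 0.50488971 -0.000755    0.088     ]
router_mid {'at': [499.4, 253.3], 'confidence': 0.92} [ 0.37031304 -0.28172469  0.056     ]
router_mid {'at': [202.2, 101.0], 'confidence': 0.75} [0.49078023 0.12532267 0.056     ]
router_mid {'at': [453.8, 330.6], 'confidence': 0.67} [ 0.23667411 -0.26066693  0.056     ]
collar_mark {'at': [336.1, 78.7], 'confidence': 0.78} [ 0.53349701 -0.00608663  0.064     ]
41.8833
```

View pics/w5.png

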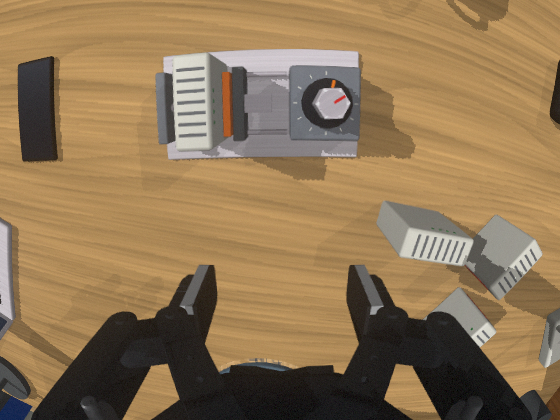

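The picture shows the router upright and clamped at about (198,100), with the pad flush against it. The collar mark is still at (335,80), and the knob's red line has turned about 57° clockwise.

```bash
python3 -c "
from bench import *
print(sign_off())"
```

```text
the job is handed in; nothing more can be done
None
```

The router stands upright in the slot, clamped against the back rest at an estimated 8.5 N (from wrist torque). While finding the setting, the squeeze briefly reached an estimated 14 N or so before I backed off. The collar mark looks unmoved, the mug, mouse and phone were not touched, the gripper is clear, and the job was handed in at about 42 s.

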